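# Fit the T-key to the rolling mill and close the rolls

### The job

Stand the loose steel T-key over the square spindle on top of the rolling mill, press it on lightly while turning it slowly until its socket finds the square and drops fully home, without ever forcing it down (stay under 30 N). Then turn the key clockwise, seen from above, until the rolls close and the spindle comes to its stop, and let go, leaving the key upright and fully home on the spindle. Leave the crank, the mallet and the bur stand where they are.

Things in the scene. Friction and masses are not known exactly. Their poses are not given: they have to be found in the camera images.
- key_mid (a point): The T-key: loose, plain steel, standing upright on its open socket end, 66 mm tall, 0.3 to 0.45 kg. This point: on its axis, 33 mm above its lower end. From below: round hub 34 mm in diameter and 34 mm high; neck 12 mm in diameter, 16 mm high; flat-sided bar on top. x runs along the bar, z up.
- key_bar (a point): Centre of the T-key's bar, where to hold it, 58 mm above the key's lower end: 90 mm long (x), 14 mm wide (y), 16 mm high, flat sides.
- key_mouth (a point): Centre of the T-key's lower end, the mouth of its socket: 17.6 mm square, 29 mm deep, open downwards, two sides parallel to the bar (x), so it fits the spindle at any of four quarter turns.
- mill: Rolling mill bolted to the bench: green cast frame, 200 mm wide (y), 110 mm deep (x), two steel rolls; on top three meshing gears in a row, the middle one on the upright spindle. Nothing but the spindle's square and nose is higher than 206 mm above the bench. Origin: on the bench, straight below the spindle. x to its back, z up.
- seat (a point): Seat of the key: centre of the upper face of the spindle's collar (36 mm in diameter), on the spindle's axis, 206 mm above the bench. Home: the key's lower end rests on it. Until square and socket agree (within about 5 degrees) the key hangs up 15 to 18 mm higher. A push of 5 to 12 N is enough, 30 N is forcing. Axes are the mill's, not the square's.
- nose (a point): Tip of the spindle, 27 mm above the seat. From the seat up: 16 mm square, 18 mm high (corners turned away over its top 3 mm), then a round nose 9 mm high tapering from 15.6 to 8 mm in diameter, that the socket slips over at any angle. Which way the square faces is not measured and may be anything; the axes given are the mill's.
- spindle (a joint): How far the spindle still has to turn for the rolls to close (rad): 0 = closed, a solid stop; grows anticlockwise seen from above. Starts 0.8 to 1.4 open. It does not tell which way the square faces. It turns stiffly, about 0.15 N m, so it stays put under a light push while the unseated key is slowly turned on it.
- crank_mid (a point): Bystander: the mill's drive crank, loose on the bench: a flat steel arm 110 mm long with a round steel hub at one end and an upright wooden grip (88 mm high) at the other; this point is the middle of the arm, 13 mm above the bench; x runs along the arm to the grip.
- mallet_mid (a point): Bystander: mallet lying on the bench, yellow head 78 mm long and 52 mm in diameter, wooden handle 230 mm; this point is half-way along its whole length, 26 mm above the bench; x runs along the handle to the head, whose centre is 115 mm away.
- burstand_mid (a point): Bystander: bur stand, a round wooden foot 104 mm in diameter with a post and a small steel disc, 156 mm high in all; this point is on its axis, 70 mm above the bench.

How it is judged:
By the outcome, as a careful person would: the job done as asked, in the order asked, and still so for the second after the job is handed in, with the robot touching nothing.
It also fails if it takes over 64 s, if anything falls off the work surface, if the arm or the gripper's body presses on something with over 40 N, if the wrist force passes 120 N, or if a joint passes its speed limit or range.

### The arm

A 6-joint arm with a two-finger parallel gripper is mounted at the origin on the work surface. World frame = base frame: x ahead of the robot, y to its left, z up, the work surface at z = 0. Lengths are in mm, angles in rad, forces in N, time in s.
With the tool pointing down it reaches from about 300 to 775 mm from the base axis. Payload 14.6 kg.
Tool frame: the origin (TCP) lies between the finger pads; the fingertips stand 22 mm ahead of it and the grasp point (between the pads) lies 3 mm ahead of it (manip.tcp_to_tips is the distance from the TCP to the fingertips, in mm); y points along the fingers, z is the direction in which the jaws open and shut, and the axes are right-handed (so a half turn about y gives the same grasp; the last joint's range is limited). The gripper opens to 94 mm and grips with 3 to 60 N. Pads are 16 mm wide; open, the fingers measure 119 mm over their backs; the gripper's body (75 mm by 177 mm) begins 78 mm behind the grasp point.
Start: joints at [1.192, 0.3, 1.521, -0, 1.321, -0.067], TCP at [168.722, 523.471, 227.446] pointing down, gripper open.
Joint ranges: [-3.03, 3.03], [-0.79, 2.21], [0.23, 2.52], [-1.04, 4.18], [0, 3.07], [-2.55, 2.55]. Speed limits (rad/s): [2.22, 2.22, 2.57, 3.14, 3.14, 3.14].

### API

Orientations are given as [roll, pitch, yaw] about the fixed x, y, z axes, in that order (R = Rz(yaw) Ry(pitch) Rx(roll)).
In Python, from cell import manip gives the robot as it stands.
- The arm moves only by the shell command python3 -m jog 'ROWS' [OPENING] [FORCE]. ROWS is JSON, one flat list of numbers, 6 for each row, row after row: the shift along the tool's x, y, z in mm, then the turn, a rotation vector about the tool's x, y, z in degrees. A call has 1 to 10 rows; each row is the pose to reach, as a shift and turn from the pose commanded when the call began, along the tool's axes at that moment; what a row does not reach only later rows make up. A row lasts 1/12 s, in which the tool goes at most 41.7 mm and 7.16 degrees, less where a joint would pass 70% of its speed; a pose out of reach is approached as far as the arm can. A call with a gripper value outside its range is refused whole. OPENING is the finger opening in mm, from 0 to 94, set as the call begins (- or left out, the last holds). The fingers move at their own pace and stop on an object; FORCE is the grip in N (left out, the last holds). Time passes only in rows, so rows that repeat a pose let the fingers close. It gives the time, the measured TCP pose, the force and the opening at its end, in the units of the state.
- manip.read_state(): the state, without advancing time (a new reading comes with each control period).
- manip.camera(name): name is "side" or "top"; returns a dict with "img" (384x512x3 uint8, red, green, blue), "intrinsics" (3x3 intrinsics, pixels), "origin" and "orientation" of the camera in the world. Camera axes: x right, y down, z forward; pixel columns grow to the right and rows downward; lengths in mm; the calibration is good to about 2 mm. A picture is of the moment at which its call begins. There is no depth.
- manip.sign_off(): hands the job in, once; it reports no verdict.
Trained networks look in a picture, given as the dict that the camera call returned (one of the last four; its "shot" number tells which), for a name from the list of things; names that differ only in an ending like _2 or _b are one class to them, and where a whole thing is asked for, a point or a joint stands for the part that bears it (a point fixed in the world has none). Each returns a list of dicts, best first, with "score" (0 to 1); they miss things now and then, are a little off and sometimes report something else, mostly with a low value. They report only what shows in the picture. A call takes as long as a camera call.
- manip.masks_of(thing, picture): "pixels" (384x512 bool, what is visible of it) and "xy" ([column, row] in pixels, amid what is visible of it).
- manip.tip_of(thing, picture): "xy" ([column, row] in pixels: a listed point, or the origin of a listed thing).
The state is a dict: "clock": time; "joints": joint angles; "qd": joint speeds; "effort": joint torques, N m; "eef_pos": TCP position; "eef_rot": TCP orientation; "wrist_force": force on the tool from outside, world axes, zero at the start; "moment": the same for the moment, N m; "finger_gap": finger opening in mm.
Only numpy, scipy, OpenCV 4.12 (cv2) and the standard library are available. Lean on these libraries where they do the work, as an engineer would, in place of code of your own. Each camera call takes 0.05 s, during which the arm holds its last target.

## Working session

There is one attempt and no reset: what is moved stays moved. The work goes in short steps, Python scripts to look and compute and a shell command to move; the robot and the scene stay as the last step left them, time stands still between calls to the robot, and variables do not carry over. Pictures are saved under pics/ and viewed, and the job is handed in when it is done.

```bash
ls; mkdir -p pics; cat > h.py <<'E'
import numpy as np, cv2
from scipy.spatial.transform import Rotation as R
from cell import manip
def Rm(o):
    o=np.array(o,float)
    return o if o.shape==(3,3) else R.from_euler('xyz',o).as_matrix()
def proj(pic,p):
    c=Rm(pic['orientation']).T@(np.array(p,float)-np.array(pic['origin']))
    u=np.array(pic['intrinsics'])@c
    return u[:2]/u[2]
def ray(pic,xy):
    d=Rm(pic['orientation'])@np.linalg.inv(np.array(pic['intrinsics']))@np.array([xy[0],xy[1],1.])
    return np.array(pic['origin'],float),d/np.linalg.norm(d)
def atz(pic,xy,z):
    o,d=ray(pic,xy); return o+d*(z-o[2])/d[2]
def tri(rs):
    A=sum(np.eye(3)-np.outer(d,d) for o,d in rs); b=sum((np.eye(3)-np.outer(d,d))@o for o,d in rs)
    p=np.linalg.solve(A,b); return p,[np.linalg.norm((np.eye(3)-np.outer(d,d))@(p-o)) for o,d in rs]
def save(pic,name): cv2.imwrite('pics/'+name,pic['img'][:,:,::-1])
E
python3 - <<'E'
from h import *
print(manip.read_state())
P={n:manip.camera(n) for n in('side','top')}
for n,p in P.items():
    save(p,n+'0.png'); print(n,p['origin'],p['orientation'],p['intrinsics'])
for t in ['key_mid','key_bar','key_mouth','mill','seat','nose','crank_mid','mallet_mid','burstand_mid']:
    rs={}
    for n,p in P.items():
        r=manip.tip_of(t,p); print(t,n,[(np.round(a['xy'],1).tolist(),round(a['score'],2)) for a in r[:3]])
        if r: rs[n]=ray(p,r[0]['xy'])
    if len(rs)==2: print('   ',[np.round(x,1) for x in tri(list(rs.values()))])
E
```

```text
pics
{'clock': 0.0, 'joints': array([ 1.19238375e+00,  3.00499910e-01,  1.52160790e+00,  7.21151998e-06,
        1.32066914e+00, -6.66130977e-02]), 'qd': array([ 0.00097443,  0.000526  ,  0.00067462, -0.00174281, -0.00207039,
       -0.00149679]), 'effort': array([-4.63274337e-04, -5.31804979e+01, -3.52723038e+01,  7.07690092e-02,
        2.45692651e-02, -1.60393733e-04]), 'eef_pos': array([168.64346566, 523.25415849, 226.8591586 ]), 'eef_rot': array([-1.57197753e+00,  8.58009578e-05, -3.11801319e-01]), 'wrist_force': array([ 0.04394229,  0.42891726, -0.08687545]), 'moment': array([ 0.02935198, -0.05408522,  0.05037977]), 'finger_gap': 93.82476032577974}
side [ 324.05774926 -877.53639178 1020.97028972] [-2.30293227  0.00623663 -0.26885739] [[378.35874206   0.         257.48331963]
 [  0.         378.35874206 190.40641412]
 [  0.           0.           1.        ]]
top [ 463.10576922    4.80275137 1093.42627772] [-3.03345735  0.02050156 -1.58091059] [[355.84358597   0.         261.14750447]
 [  0.         355.84358597 188.62268699]
 [  0.           0.           1.        ]]
key_mid si
[... 470 characters left out ...]
0.0, 180.9], 0.67), ([369.2, 212.6], 0.18)]
    [array([615.5, -34.6,  -3.9]), array([9.7, 9.7])]
seat side [([276.3, 196.7], 0.73)]
seat top [([286.7, 169.1], 0.92)]
    [array([609.8, -43.2, 202.4]), array([0.8, 0.8])]
nose side [([270.5, 183.6], 0.8)]
nose top [([283.2, 166.1], 0.76)]
    [array([601.3, -31.1, 251.5]), array([6.9, 6.9])]
crank_mid side [([218.4, 187.1], 0.55)]
crank_mid top [([182.7, 226.6], 0.69)]
    [array([468.5, 264.1,  16.1]), array([0.8, 0.8])]
mallet_mid side []
mallet_mid top [([129.6, 168.6], 0.65)]
burstand_mid side [([334.0, 322.7], 0.73)]
burstand_mid top [([417.8, 163.1], 0.68), ([276.8, 181.7], 0.64)]
    [array([ 648.6, -429.2,   73.4]), array([6.2, 6.2])]
```

```bash
python3 - <<'E'
import cv2
a=cv2.imread('pics/side0.png');b=cv2.imread('pics/top0.png')
for n,i in(('s',a),('t',b)): cv2.imwrite(f'pics/{n}_big.png',cv2.resize(i,(800,600),interpolation=cv2.INTER_CUBIC))
cv2.imwrite('pics/crop_a.png',cv2.resize(a[260:340,220:320],(800,640)[:2],interpolation=cv2.INTER_CUBIC)[:600])
cv2.imwrite('pics/crop_b.png',cv2.resize(b[140:240,260:400],(800,571),interpolation=cv2.INTER_CUBIC))
E
```

```text
(no output)
```

View pics/s_big.png

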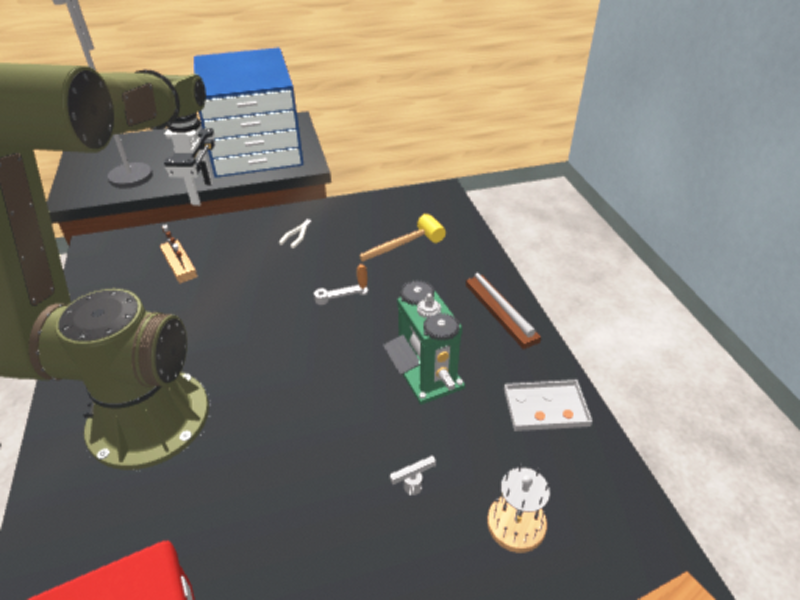

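View pics/t_big.png

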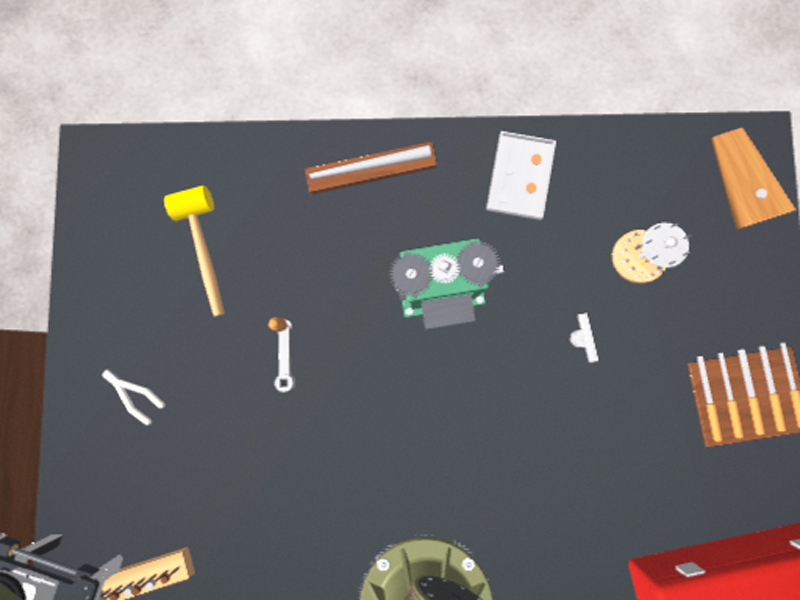

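View pics/crop_a.png

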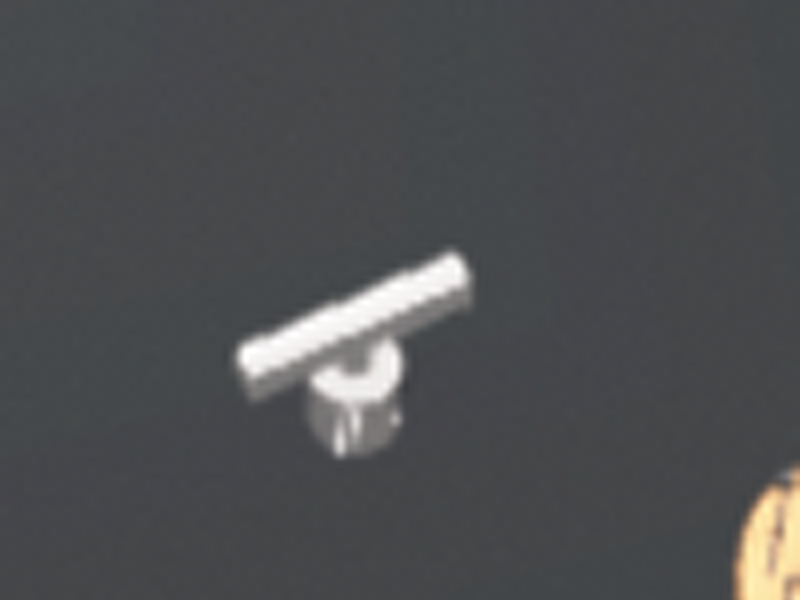

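View pics/crop_b.png

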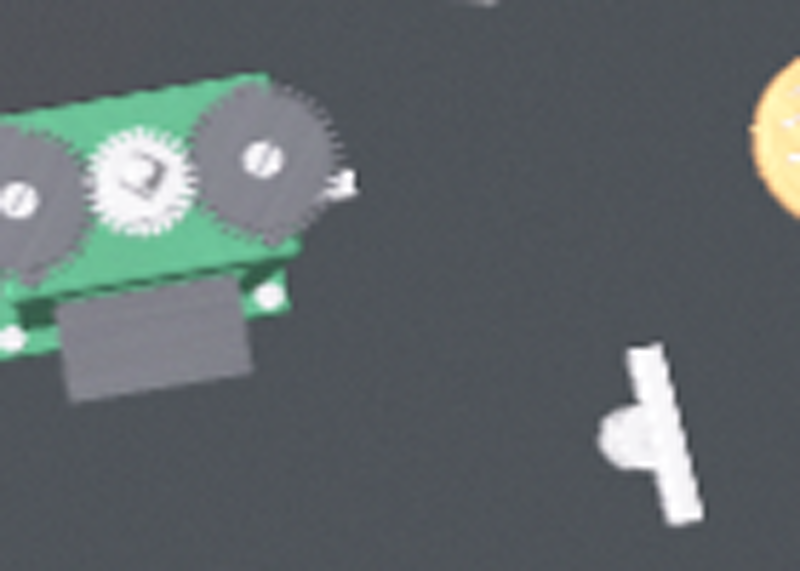

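The side picture shows the key upright, with its bar at about (265,301) and its hub at (266,312). In the top picture the bar runs from (373,201) to (380,231). The mill spindle is at about (284,168) in the top picture. The network was wrong on key_bar and key_mid in the top view, where it reported the crank and the mill. I'll fit the key's shape to the masks instead.

```bash
cat > fit.py <<'E'
from h import *
from scipy.optimize import minimize
def cyl(r,z0,z1,n=32):
    a=np.linspace(0,2*np.pi,n,endpoint=False); return np.array([[r*np.cos(t),r*np.sin(t),z] for z in(z0,z1) for t in a])
def box(x,y,z0,z1): return np.array([[sx*x/2,sy*y/2,z] for sx in(-1,1) for sy in(-1,1) for z in(z0,z1)])
KEY=[cyl(17,0,34),cyl(6,34,50),box(90,14,50,66)]
S=4
def render(pic,parts,x,y,z,yaw,shape=(384,512)):
    m=np.zeros((shape[0]*S,shape[1]*S),np.uint8)
    Rz=R.from_euler('z',yaw).as_matrix()
    for P in parts:
        q=(P@Rz.T+[x,y,z]); c=(q-np.array(pic['origin']))@Rm(pic['orientation']); u=c@np.array(pic['intrinsics']).T; u=u[:,:2]/u[:,2:]
        h=cv2.convexHull(((u+.5)*S).astype(np.float32)); cv2.fillConvexPoly(m,np.round(h).astype(np.int32),1)
    return cv2.resize(m.astype(np.float32),(shape[1],shape[0]),interpolation=cv2.INTER_AREA)
def fitkey(pics,masks,x0,parts=KEY,z=0,offs=True):
    # params x,y,yaw + per-image pixel-free
    def cost(p):
        c=0
        for pic,m in zip(pics,masks):
            r=render(pic,parts,p[0],p[1],z,p[2]); c+=np.abs(r-m).sum()/m.sum()
        return c
    best=None
    for dy in (-.1,0,.1):
        r=minimize(cost,[x0[0],x0[1],x0[2]+dy],method='Nelder-Mead',options=dict(initial_simplex=np.array([x0[:2]+[x0[2]+dy],[x0[0]+5,x0[1],x0[2]+dy],[x0[0],x0[1]+5,x0[2]+dy],[x0[0],x0[1],x0[2]+dy+.1]])))
        if best is None or r.fun<best.fun: best=r
    return best
E
python3 - <<'E'
from fit import *
P={n:manip.camera(n) for n in('side','top')}
ms={}
for n,p in P.items():
    r=manip.masks_of('key_mid',p)
    for a in r: print(n,a['xy'],a['score'],a['pixels'].sum())
    g=[a for a in r if abs(a['xy'][0]-(266 if n=='side' else 375))<15]
    if g: ms[n]=g[0]['pixels'].astype(np.float32)
for n in('side','top'):
    u=atz(P[n],(265.,301.5),58) if n=='side' else (atz(P[n],(372.9,200.7),66)+atz(P[n],(379.9,231.),66))/2
    print(n,u)
a,b=atz(P['top'],(372.9,200.7),66),atz(P['top'],(379.9,231.),66);print(a,b,np.linalg.norm(a-b)); yaw=np.arctan2(*(a-b)[1::-1]);print('yaw',yaw)
x0=[495.,-312.,yaw]
for s in [['side'],['top'],['side','top']]:
    if all(k in ms for k in s):
        f=fitkey([P[k] for k in s],[ms[k] for k in s],x0); print(s,f.x,f.fun)
# mill masks yaw
p=P['top']
r=manip.masks_of('mill',p); print([(a['xy'],a['score'],a['pixels'].sum()) for a in r])
c=p['img'][150:190,265:305]
cv2.imwrite('pics/sq_top.png',cv2.resize(c,(600,600),interpolation=cv2.INTER_CUBIC)[:,:,::-1])
c=P['side']['img'][175:215,255:295]
cv2.imwrite('pics/sq_side.png',cv2.resize(c,(600,600),interpolation=cv2.INTER_CUBIC)[:,:,::-1])
E
```

```text
side [264.1, 301.5] 0.69 321
side [ 496.95378193 -308.62226411   58.        ]
top [ 492.62986735 -304.32443538   66.        ]
[ 535.97407425 -296.31145818   66.        ] [ 449.28566045 -312.33741259   66.        ] 88.1573156457101
yaw 0.18280458577773318
['side'] [ 4.95057871e+02 -3.04640735e+02  2.19715371e-01] 0.12538941204547882
[([284.9, 180.8], 0.73, np.int64(2553))]
```

View pics/sq_top.png

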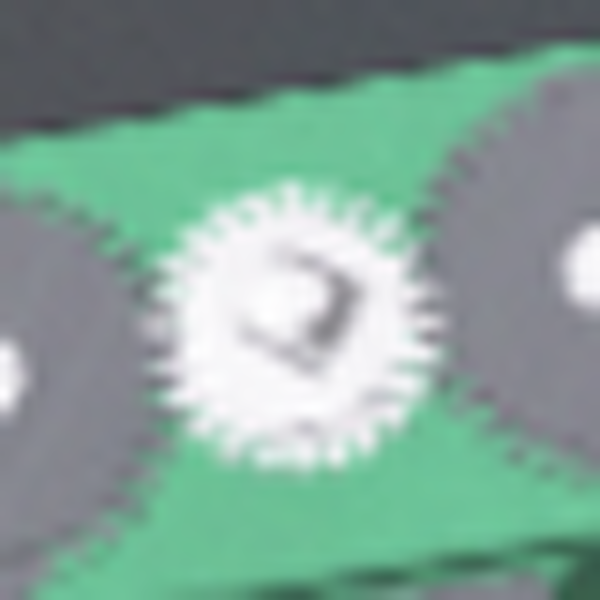

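View pics/sq_side.png

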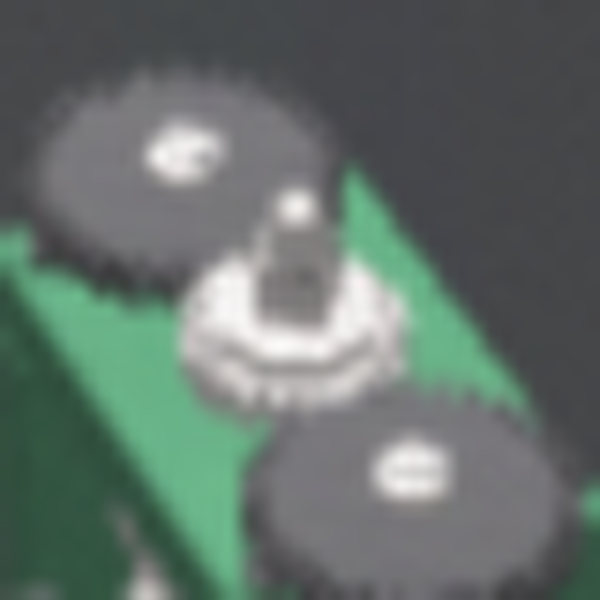

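```bash
python3 - <<'E'
from fit import *
P={n:manip.camera(n) for n in('side','top')}
def bright(p,x0,x1,y0,y1,t=130):
    m=np.zeros(p['img'].shape[:2],np.float32); m[y0:y1,x0:x1]=np.clip((p['img'][y0:y1,x0:x1].min(2).astype(float)-85)/80,0,1); return m
mt=bright(P['top'],355,392,190,240); ms=bright(P['side'],245,285,285,322)
print(mt.sum(),ms.sum())
x0=[494.,-306.,.19]
for pics,mm in (([P['top']],[mt]),([P['side']],[ms]),([P['top'],P['side']],[mt,ms])):
    f=fitkey(pics,mm,x0);print(f.x,f.fun)
for n,uv in(('top',(284.,169.3)),('side',(274.7,188.7))): print('nose eye',n,atz(P[n],uv,233))
print(tri([ray(P['top'],(284.,169.3)),ray(P['side'],(274.7,188.7))]))
for n,uv in(('top',(286.7,169.1)),('side',(276.3,196.7))): print('seat net',n,atz(P[n],uv,206))
print('gear centre top',atz(P['top'],(285.,171.6),204))
# side gear centre
print('gear side', atz(P['side'],(255+295/15,175+325/15),204))
for t in('nose','seat','key_mid','key_mouth'):
  for n,p in P.items():
    print(t,n,[(np.round(a['xy'],1).tolist(),round(a['score'],2)) for a in manip.tip_of(t,p)[:2]])
print('proj check tips', {n:proj(p,[608,-42,206]) for n,p in P.items()})
E
```

```text
299.175 284.26248
[ 4.93465063e+02 -3.04230796e+02  1.91146770e-01] 0.04157266020774841
[ 4.95649493e+02 -3.02524188e+02  1.96022598e-01] 0.2684578597545624
[ 4.93768789e+02 -3.03837087e+02  2.01818874e-01] 0.3658999502658844
nose eye top [603.5138744  -34.83724876 233.        ]
nose eye side [606.18315306 -37.96332316 233.        ]
(array([605.49349925, -35.23373387, 230.42795966]), [np.float64(1.562404787633822), np.float64(1.562404787633735)])
seat net top [608.33823607 -42.88650182 206.        ]
seat net side [609.37485439 -46.89299238 206.        ]
gear centre top [602.33842201 -38.59447486 204.        ]
gear side [605.14070222 -43.29797192 204.        ]
nose side [([273.6, 188.6], 0.7)]
nose top [([286.6, 168.1], 0.84)]
seat side []
seat top [([286.5, 169.4], 0.64)]
key_mid side [([261.6, 303.8], 0.68)]
key_mid top [([373.0, 215.9], 0.74)]
key_mouth side [([264.8, 313.2], 0.56), ([220.1, 187.2], 0.3)]
key_mouth top [([372.3, 216.1], 0.62)]
proj check tips {'side': array([275.4211862 , 195.76936121]), 'top': array([286.35025492, 169.23730376])}
```

```bash
cat >> h.py <<'E'
def delta(targets,s=None):
    """targets: list of (x,y,z,yaw_rad) -> tool-frame rows from the measured pose"""
    s=s or manip.read_state(); R0=Rm(s['eef_rot']); p0=np.array(s['eef_pos'])
    for t in targets:
        Rt=R.from_euler('xyz',[-np.pi/2,0,t[3]]).as_matrix()
        d=R0.T@(np.array(t[:3])-p0); w=R.from_matrix(R0.T@Rt).as_rotvec(degrees=True)
        print(np.round(d,1).tolist(),np.round(w,2).tolist())
def st():
    s=manip.read_state(); print('t%.2f'%s['clock'],'pos',np.round(s['eef_pos'],1),'rot',np.round(s['eef_rot'],3),'j',np.round(s['joints'],2),'F',np.round(s['wrist_force'],1),'M',np.round(s['moment'],2),'gap',round(s['finger_gap'],1))
E
python3 - <<'E'
from h import *
delta([(420,150,260,0.0),(494,-304,160,0.193),(494,-304,62,.193)])
P={n:manip.camera(n) for n in('side','top')}
for n,(x0,x1,y0,y1) in(('top',(270,300,155,187)),('side',(262,288,185,206))):
    im=P[n]['img'].astype(float); c=im[y0:y1,x0:x1]; sat=c.max(2)-c.min(2)
    for th in (150,170,190):
        m=((c.min(2)>th)&(sat<45)).astype(np.uint8)
        k,l,s,ce=cv2.connectedComponentsWithStats(m); i=1+np.argmax(s[1:,4]); 
        pts=cv2.findNonZero((l==i).astype(np.uint8)); h=cv2.convexHull(pts); e=cv2.fitEllipse(h)
        print(n,th,s[i],ce[i]+[x0,y0],'ell',np.round(np.array(e[0])+[x0,y0],1),np.round(e[1],1), atz(P[n],np.array(e[0])+[x0,y0],200).round(1))
E
```

```text
[353.7, -32.6, -278.4] [0.0, -17.87, 0.0]
[563.5, 67.5, -687.8] [0.0, -28.92, 0.0]
[563.5, 165.5, -687.7] [0.0, -28.92, 0.0]
top 150 [  4   7  21  19 275] [284.10909091 171.46909091] ell [284.2 171.4] [18.4 19.9] [603.6 -36.7 200. ]
top 170 [  5   7  20  19 260] [283.94615385 171.53846154] ell [284.2 171.4] [18.5 19.2] [603.5 -36.7 200. ]
top 190 [  6   7  18  19 228] [283.92982456 171.69298246] ell [284.  171.4] [17.9 18.3] [603.5 -36.2 200. ]
side 150 [  5   2  15  15 115] [274.03478261 196.31304348] ell [274.3 194.8] [14.6 15.1] [607.9 -30.7 200. ]
side 170 [ 5  7 15 10 82] [273.81707317 196.76829268] ell [274.2 196.4] [10.3 14.7] [605.5 -37.7 200. ]
side 190 [ 6  7 14  7 46] [274.15217391 195.60869565] ell [274.2 195. ] [ 6.7 13.4] [607.4 -31.1 200. ]
```

```bash
python3 -m jog '[350,-33,-275,0,-18,0, 350,-33,-275,0,-18,0, 350,-33,-275,0,-18,0, 350,-33,-275,0,-18,0, 350,-33,-275,0,-18,0, 350,-33,-275,0,-18,0, 350,-33,-275,0,-18,0, 350,-33,-275,0,-18,0, 350,-33,-275,0,-18,0, 350,-33,-275,0,-18,0]' 60 && python3 -c "
from h import *
st();delta([(494,-304,160,.193)])"
```

```text
clock: 2.68
eef_pos: [399.3, 180.4, 258.4]
eef_rot: [-1.571, -0.001, 0.002]
wrist_force: [0.5, 0.9, 0.4]
finger_gap: 60.4
t2.68 pos [399.3 180.4 258.4] rot [-1.571e+00 -1.000e-03  2.000e-03] j [ 0.34  0.02  1.77  0.    1.35 -1.23] F [0.5 0.9 0.4] M [0.11 0.03 0.  ] gap 60.4
[93.4, 98.4, -484.7] [-0.01, -10.92, 0.04]
```

```bash
python3 -m jog '[20,20,-200,0,-4,0, 20,20,-200,0,-4,0, 30,20,-250,0,-6,0, 30,20,-250,0,-6,0, 40,40,-300,0,-8,0, 50,60,-350,0,-9,0, 60,80,-400,0,-11,0, 80,90,-430,0,-11,0, 93,98,-465,0,-11,0, 93,98,-485,0,-11,0]' && python3 -m jog '[0,0,-60,0,0,0, 0,0,-85,0,0,0]' && python3 -c "
from h import *
st();delta([(494,-304,160,.193),(494,-304,62,.193)])"
```

```text
clock: 3.52
eef_pos: [471.2, -220.0, 180.0]
eef_rot: [-1.571, -0.0, 0.194]
wrist_force: [1.2, -0.1, 0.4]
finger_gap: 60.5
clock: 3.68
eef_pos: [487.0, -301.7, 179.9]
eef_rot: [-1.57, 0.001, 0.194]
wrist_force: [0.7, 0.1, 1.0]
finger_gap: 59.7
t3.68 pos [ 487.  -301.7  179.9] rot [-1.57e+00  1.00e-03  1.94e-01] j [-0.62  0.39  1.51  0.    1.24 -2.38] F [0.7 0.1 1. ] M [ 0.01 -0.03  0.02] gap 59.7
[6.4, 19.9, -3.6] [-0.05, 0.07, -0.04]
[6.5, 117.9, -3.7] [-0.05, 0.07, -0.04]
```

```bash
python3 -m jog '[6,20,-3,0,0,0, 6,60,-3,0,0,0, 6,60,-3,0,0,0, 6,60,-3,0,0,0]' && python3 - <<'E'
from h import *
st();delta([(494,-304,62,.193)])
P={n:manip.camera(n) for n in('side','top')}
a=P['side']['img'][240:340,210:320];b=P['top']['img'][160:260,320:430]
cv2.imwrite('pics/hov.png',np.hstack([cv2.resize(i,(400,364),interpolation=cv2.INTER_CUBIC) for i in(a,b)])[:,:,::-1])
E
```

```text
clock: 4.02
eef_pos: [492.9, -301.0, 119.8]
eef_rot: [-1.568, 0.003, 0.194]
wrist_force: [0.4, 0.3, 1.6]
finger_gap: 60.0
t4.02 pos [ 492.9 -301.   119.8] rot [-1.568  0.003  0.194] j [-0.61  0.47  1.55 -0.    1.13 -2.38] F [0.4 0.3 1.6] M [ 0.05  0.02 -0.01] gap 60.0
[0.6, 57.8, -3.3] [-0.16, 0.08, -0.15]
```

View pics/hov.png

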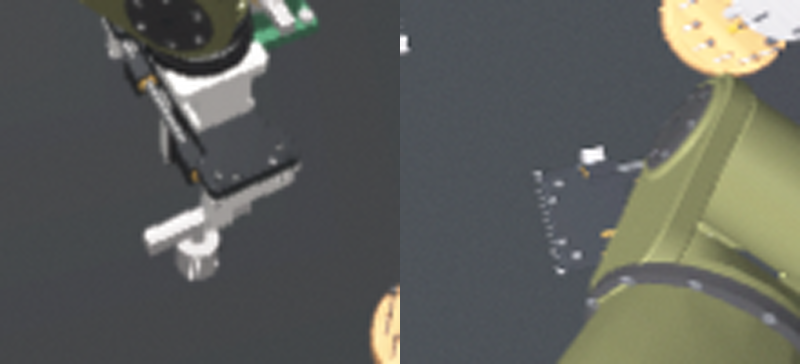

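```bash
python3 -m jog '[1,20,-3,0,0,0, 1,40,-3,0,0,0, 1,50,-3,0,0,0, 1,57.5,-3,0,0,0, 1,57.5,-3,0,0,0]' && python3 - <<'E'
from h import *
st()
P={n:manip.camera(n) for n in('side',)}
a=P['side']['img'][260:340,220:320]
cv2.imwrite('pics/down.png',cv2.resize(a,(700,560),interpolation=cv2.INTER_CUBIC)[:,:,::-1])
E
```

```text
clock: 4.53
eef_pos: [495.3, -304.0, 63.2]
eef_rot: [-1.571, 0.0, 0.195]
wrist_force: [-0.3, -0.1, 0.1]
finger_gap: 60.0
t4.53 pos [ 495.3 -304.    63.2] rot [-1.571  0.     0.195] j [-0.61  0.55  1.58  0.    1.01 -2.38] F [-0.3 -0.1  0.1] M [-0.01  0.06  0.02] gap 60.0
```

View pics/down.png

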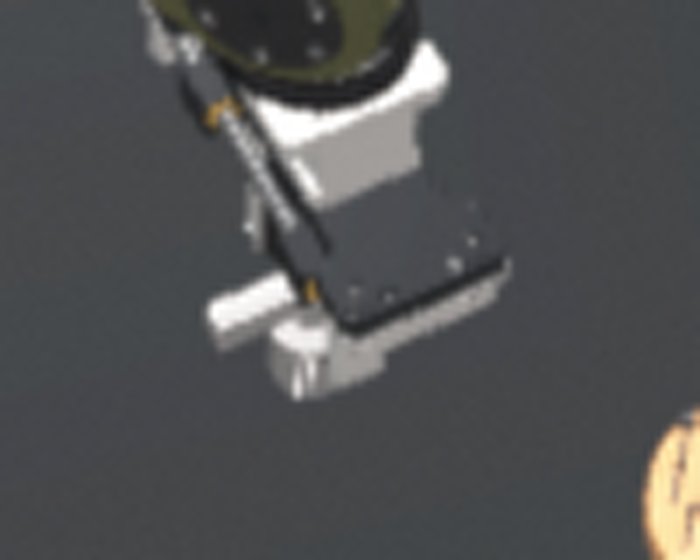

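```bash
python3 -m jog '[-1,0,0,0,0,0, -1,0,0,0,0,0, -1,0,0,0,0,0, -1,0,0,0,0,0, -1,0,0,0,0,0, -1,0,0,0,0,0, -1,0,0,0,0,0,-1,0,0,0,0,0]' 8 10 && python3 -m jog '[0,0,0,0,0,0, 0,0,0,0,0,0, 0,0,0,0,0,0]' 8 40 && python3 -c "
from h import *
st()"
```

```text
clock: 5.25
eef_pos: [494.3, -304.4, 63.2]
eef_rot: [-1.571, 0.0, 0.194]
wrist_force: [0.0, -0.2, -0.7]
finger_gap: 14.1
clock: 5.5
eef_pos: [494.3, -304.4, 63.2]
eef_rot: [-1.571, 0.0, 0.194]
wrist_force: [1.0, -0.1, -0.5]
finger_gap: 13.2
t5.50 pos [ 494.3 -304.4   63.2] rot [-1.571  0.     0.194] j [-0.62  0.55  1.58 -0.    1.01 -2.38] F [ 1.  -0.1 -0.5] M [0.09 0.03 0.01] gap 13.2
```

```bash
python3 -m jog '[0,-10,0,0,0,0, 0,-30,0,0,0,0, 0,-60,0,0,0,0, 0,-95,0,0,0,0, 0,-130,0,0,0,0, 0,-130,0,0,0,0, 0,-130,0,0,0,0,0,-130,0,0,0,0]' && python3 - <<'E'
from fit import *
st();delta([(494,-304,330,.193),(604.5,-37,335,0.193)])
P={n:manip.camera(n) for n in('side','top')}
a=P['side']['img'][190:310,210:330];b=P['top']['img'][150:270,320:440]
cv2.imwrite('pics/lift.png',np.hstack([cv2.resize(i,(400,400),interpolation=cv2.INTER_CUBIC) for i in(a,b)])[:,:,::-1])
E
```

```text
clock: 6.17
eef_pos: [493.8, -304.1, 192.2]
eef_rot: [-1.57, 0.001, 0.194]
wrist_force: [-0.5, -0.3, -3.2]
finger_gap: 13.7
t6.17 pos [ 493.8 -304.1  192.2] rot [-1.57e+00  1.00e-03  1.94e-01] j [-0.62  0.4   1.47 -0.    1.27 -2.38] F [-0.5 -0.3 -3.2] M [ 0.08  0.05 -0.04] gap 13.7
[0.1, -137.8, 0.2] [-0.06, 0.08, -0.06]
[160.1, -142.7, 240.9] [-0.06, 0.08, -0.06]
```

View pics/lift.png

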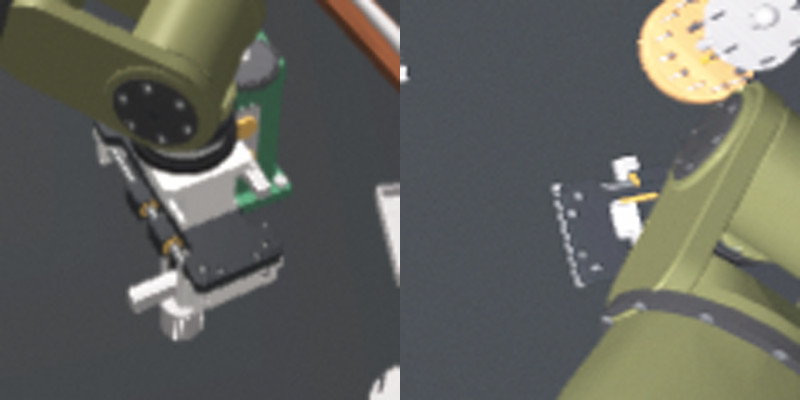

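```bash
python3 -m jog '[0,-40,0,0,0,0, 0,-80,0,0,0,0, 0,-115,0,0,0,0, 20,-140,20,0,0,0, 40,-143,40,0,0,0, 55,-143,75,0,0,0, 75,-143,110,0,5,0, 95,-143,145,0,10,0, 120,-143,180,0,15,0, 140,-143,210,0,20,0]' && python3 - <<'E'
from fit import *
st();delta([(604.5,-37,340,-0.175)])
E
```

```text
clock: 7.1
eef_pos: [591.5, -69.0, 334.8]
eef_rot: [-1.571, 0.002, -0.159]
wrist_force: [0.6, 0.1, -3.2]
finger_gap: 13.8
t7.10 pos [591.5 -69.  334.8] rot [-1.571  0.002 -0.159] j [-0.18  0.35  1.21  0.    1.58 -1.59] F [ 0.6  0.1 -3.2] M [-0.03 -0.04  0.  ] gap 13.8
[7.8, -5.2, 33.7] [-0.01, 0.93, -0.13]
```

```bash
python3 -m jog '[8,-5,15,0,1,0, 8,-5,33,0,1,0, 8,-5,33,0,1,0, 8,-5,33,0,1,0, 8,-5,33,0,1,0]' && python3 - <<'E'
from fit import *
st();delta([(604.3,-38,340,-0.175)])
P={n:manip.camera(n) for n in('side','top')}
save(P['side'],'hs_full.png')
a=P['side']['img'][110:230,215:335];b=P['top']['img'][110:230,220:340]
cv2.imwrite('pics/hovs.png',np.hstack([cv2.resize(i,(400,400),interpolation=cv2.INTER_CUBIC) for i in(a,b)])[:,:,::-1])
s=manip.read_state(); p=s['eef_pos']
for n,pp in P.items():
    print(n,'mouth',proj(pp,p-[0,0,63.2]),'hub top',proj(pp,p-[0,0,29.2]),'nose@604.3,-38',proj(pp,[604.3,-38,233]),'seat',proj(pp,[604.3,-38,206]))
    r=manip.masks_of('key_mid',pp); print([(q['xy'],q['score'],q['pixels'].sum()) for q in r])
E
```

```text
clock: 7.52
eef_pos: [603.8, -40.6, 340.2]
eef_rot: [-1.571, 0.002, -0.172]
wrist_force: [0.5, -1.0, -3.4]
finger_gap: 13.5
t7.52 pos [603.8 -40.6 340.2] rot [-1.571  0.002 -0.172] j [-0.13  0.38  1.16 -0.    1.6  -1.53] F [ 0.5 -1.  -3.4] M [-0.03 -0.01 -0.  ] gap 13.5
[0.0, 0.2, 2.6] [0.02, 0.15, -0.1]
side mouth [274.6027712  178.54644635] hub top [274.87628061 169.83493801] nose@604.3,-38 [274.12857724 188.81653449] seat [273.93163685 195.16183329]
[([270.2, 165.6], 0.82, np.int64(281))]
top mouth [287.45016386 166.02651008] hub top [288.25980042 163.41248251] nose@604.3,-38 [285.28989615 168.9648975 ] seat [284.78689436 170.70973871]
[([289.7, 172.1], 0.64, np.int64(119))]
```

View pics/hovs.png

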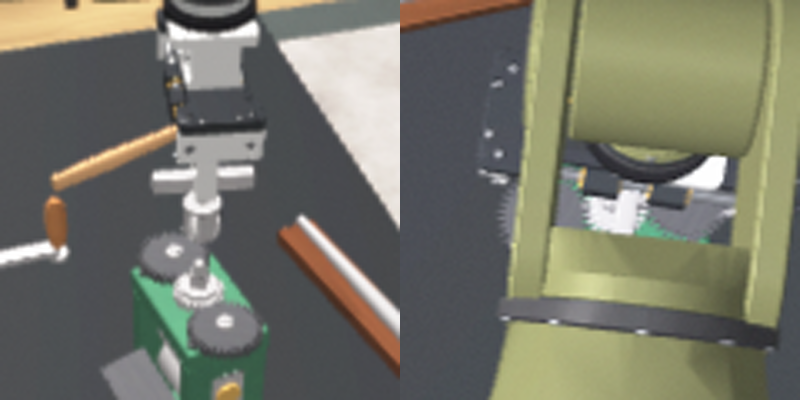

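```bash
python3 - <<'E'
from fit import *
im=cv2.imread('pics/hs_full.png')
cv2.imwrite('pics/hsz.png',cv2.resize(im[150:205,250:300],None,fx=10,fy=10,interpolation=cv2.INTER_CUBIC))
E
```

```text
(no output)
```

View pics/hsz.png

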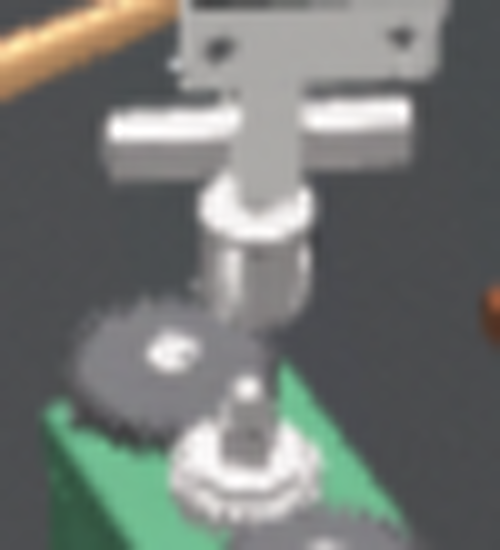

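```bash
python3 -m jog '[-1,5,3,0,0,0, -1,20,3,0,0,0, -1,35,3,0,0,0, -1,40,3,0,0,0, -1,40,3,0,0,0, -1,40,3,0,0,0]' && python3 - <<'E'
from fit import *
st()
P=manip.camera('side')
cv2.imwrite('pics/d1.png',cv2.resize(P['img'][155:210,250:300],None,fx=10,fy=10,interpolation=cv2.INTER_CUBIC)[:,:,::-1])
E
```

```text
clock: 8.22
eef_pos: [603.6, -36.9, 301.6]
eef_rot: [-1.571, -0.0, -0.172]
wrist_force: [0.1, -0.3, -2.5]
finger_gap: 13.5
t8.22 pos [603.6 -36.9 301.6] rot [-1.571 -0.    -0.172] j [-0.12  0.38  1.24  0.    1.52 -1.52] F [ 0.1 -0.3 -2.5] M [ 0.   -0.04  0.01] gap 13.5
```

View pics/d1.png

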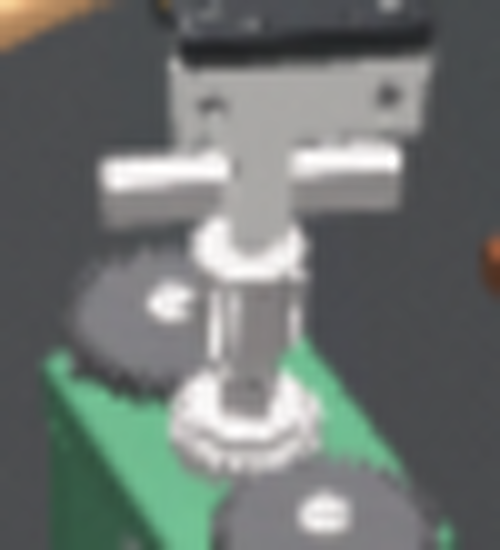

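```bash
python3 -m jog '[-0.7,2,0,0,0,0, -0.7,4,0,0,0,0, -0.7,6,0,0,0,0, -0.7,6,0,0,0,0]' && python3 -m jog '[0,1,0,0,0,0, 0,2,0,0,0,0, 0,2,0,0,0,0]' && python3 -m jog '[0,1,0,0,0,0, 0,2,0,0,0,0, 0,2,0,0,0,0]'
```

```text
clock: 8.6
eef_pos: [602.8, -36.7, 294.8]
eef_rot: [-1.571, 0.0, -0.172]
wrist_force: [-0.0, -0.3, -3.7]
finger_gap: 13.5
clock: 8.85
eef_pos: [602.8, -36.7, 293.0]
eef_rot: [-1.571, 0.0, -0.172]
wrist_force: [0.7, 0.3, -3.0]
finger_gap: 13.8
clock: 9.1
eef_pos: [602.8, -36.7, 290.9]
eef_rot: [-1.571, 0.0, -0.172]
wrist_force: [-0.9, 0.7, -3.1]
finger_gap: 13.6
```

```bash
python3 -m jog '[0,1,0,0,0,0, 0,1.5,0,0,0,0, 0,1.5,0,0,0,0]' && python3 -m jog '[0,0.5,0,0,0,0, 0,1,0,0,0,0, 0,1,0,0,0,0]' && python3 -m jog '[0,0.5,0,0,0,0, 0,1,0,0,0,0, 0,1,0,0,0,0]'
```

```text
clock: 9.35
eef_pos: [602.9, -36.7, 289.6]
eef_rot: [-1.571, -0.0, -0.172]
wrist_force: [0.7, -0.0, -3.8]
finger_gap: 13.7
clock: 9.6
eef_pos: [602.9, -36.7, 288.7]
eef_rot: [-1.571, -0.0, -0.172]
wrist_force: [0.8, -0.4, -2.8]
finger_gap: 14.0
clock: 9.85
eef_pos: [602.9, -36.7, 287.6]
eef_rot: [-1.571, -0.0, -0.172]
wrist_force: [1.8, 0.6, -2.6]
finger_gap: 13.8
```

```bash
python3 -m jog '[0,0.5,0,0,0,0, 0,1,0,0,0,0, 0,1,0,0,0,0]' && python3 -m jog '[0,0.5,0,0,0,0, 0,0.5,0,0,0,0, 0,0.5,0,0,0,0]'; python3 -c "
from h import *
st()"
```

```text
clock: 10.1
eef_pos: [602.9, -36.7, 286.7]
eef_rot: [-1.571, -0.0, -0.172]
wrist_force: [1.9, -1.0, -2.3]
finger_gap: 13.5
clock: 10.35
eef_pos: [603.0, -36.7, 286.4]
eef_rot: [-1.571, -0.001, -0.172]
wrist_force: [2.1, -0.1, -0.3]
finger_gap: 13.5
t10.35 pos [603.  -36.7 286.4] rot [-1.571e+00 -1.000e-03 -1.720e-01] j [-0.12  0.39  1.27  0.    1.48 -1.52] F [ 2.1 -0.1 -0.3] M [-0.02 -0.49  0.03] gap 13.5
```

```bash
python3 -m jog '[0.6,0,0,0,0,0, 0.6,0,0,0,0,0, 0.6,0,0,0,0,0]' && python3 -m jog '[0,0.3,0,0,0,0, 0,0.5,0,0,0,0, 0,0.5,0,0,0,0]'; python3 -c "
from h import *
st()"
```

```text
clock: 10.6
eef_pos: [603.4, -36.8, 286.2]
eef_rot: [-1.571, 0.0, -0.172]
wrist_force: [1.7, 0.4, -0.2]
finger_gap: 13.7
clock: 10.85
eef_pos: [603.5, -36.8, 285.8]
eef_rot: [-1.571, -0.0, -0.172]
wrist_force: [0.7, 0.3, 0.9]
finger_gap: 13.9
t10.85 pos [603.5 -36.8 285.8] rot [-1.571 -0.    -0.172] j [-0.12  0.39  1.27  0.    1.48 -1.52] F [0.7 0.3 0.9] M [ 0.18 -0.23 -0.03] gap 13.9
```

```bash
python3 -m jog '[0.2,0.5,0,0,0,0, 0.2,1,0,0,0,0, 0.2,1,0,0,0,0]' && python3 -c "
from h import *
st()"
```

```text
clock: 11.1
eef_pos: [603.8, -36.7, 285.0]
eef_rot: [-1.57, -0.001, -0.172]
wrist_force: [0.3, 1.1, 4.7]
finger_gap: 13.6
t11.10 pos [603.8 -36.7 285. ] rot [-1.57e+00 -1.00e-03 -1.72e-01] j [-0.12  0.39  1.27  0.    1.48 -1.52] F [0.3 1.1 4.7] M [ 0.51 -0.37  0.01] gap 13.6
```

```bash
python3 -m jog '[0,0,0,0,1,0, 0,0,0,0,2,0, 0,0,0,0,3,0, 0,0,0,0,4,0, 0,0,0,0,5,0, 0,0,0,0,6,0, 0,0,0,0,7,0, 0,0,0,0,8,0, 0,0,0,0,9,0, 0,0,0,0,10,0]' && python3 -c "
from h import *
st()"
```

```text
clock: 11.93
eef_pos: [603.6, -36.8, 284.4]
eef_rot: [-1.571, 0.001, -0.348]
wrist_force: [2.3, 3.9, -0.8]
finger_gap: 13.8
t11.93 pos [603.6 -36.8 284.4] rot [-1.571e+00  1.000e-03 -3.480e-01] j [-0.12  0.39  1.27  0.    1.48 -1.34] F [ 2.3  3.9 -0.8] M [ 0.97 -0.51  0.04] gap 13.8
```

```bash
python3 -m jog '[0.2,0.4,0.7,0,0,0, 0.2,0.8,0.7,0,0,0, 0.2,1.2,0.7,0,0,0, 0.2,1.2,0.7,0,0,0]' && python3 -c "
from h import *
st()"
```

```text
clock: 12.27
eef_pos: [604.1, -36.5, 283.4]
eef_rot: [-1.571, -0.0, -0.347]
wrist_force: [2.7, 2.7, 0.2]
finger_gap: 13.9
t12.27 pos [604.1 -36.5 283.4] rot [-1.571 -0.    -0.347] j [-0.12  0.39  1.27 -0.    1.48 -1.34] F [2.7 2.7 0.2] M [ 0.35 -0.48  0.02] gap 13.9
```

```bash
python3 -m jog '[0.4,0.4,0.8,0,1,0, 0.4,0.7,0.8,0,2,0, 0.4,1.0,0.8,0,3,0, 0.4,1.3,0.8,0,4,0, 0.4,1.3,0.8,0,4,0]' && python3 -c "
from h import *
st()"
```

```text
clock: 12.68
eef_pos: [604.6, -35.7, 281.8]
eef_rot: [-1.571, 0.001, -0.418]
wrist_force: [-0.2, 0.1, -3.6]
finger_gap: 13.8
t12.68 pos [604.6 -35.7 281.8] rot [-1.571e+00  1.000e-03 -4.180e-01] j [-0.12  0.39  1.27 -0.    1.48 -1.27] F [-0.2  0.1 -3.6] M [-0.01  0.01 -0.  ] gap 13.8
```

```bash
python3 -m jog '[0,0.8,0,0,0,0, 0,1.6,0,0,0,0, 0,2,0,0,0,0, 0,2,0,0,0,0]' && python3 -m jog '[0,0.8,0,0,0,0, 0,1.6,0,0,0,0, 0,2,0,0,0,0, 0,2,0,0,0,0]' && python3 -c "
from h import *
st()"
```

```text
clock: 13.02
eef_pos: [604.7, -35.7, 280.0]
eef_rot: [-1.571, 0.0, -0.416]
wrist_force: [0.2, -0.3, -3.0]
finger_gap: 13.5
clock: 13.35
eef_pos: [604.7, -35.7, 278.0]
eef_rot: [-1.571, 0.0, -0.417]
wrist_force: [-0.3, -0.2, -3.2]
finger_gap: 13.6
t13.35 pos [604.7 -35.7 278. ] rot [-1.571  0.    -0.417] j [-0.12  0.4   1.28 -0.    1.47 -1.27] F [-0.3 -0.2 -3.2] M [-0.11  0.01 -0.06] gap 13.6
```

```bash
python3 -m jog '[0,1,0,0,0,0, 0,2,0,0,0,0, 0,3,0,0,0,0, 0,3,0,0,0,0]' && python3 -m jog '[0,1,0,0,0,0, 0,2,0,0,0,0, 0,3,0,0,0,0, 0,3,0,0,0,0]' && python3 -c "
from h import *
st()"
```

```text
clock: 13.68
eef_pos: [604.7, -35.7, 274.9]
eef_rot: [-1.571, 0.0, -0.417]
wrist_force: [-0.8, -0.3, -3.8]
finger_gap: 13.4
clock: 14.02
eef_pos: [604.7, -35.7, 271.9]
eef_rot: [-1.571, 0.0, -0.417]
wrist_force: [-0.0, -0.4, -4.0]
finger_gap: 13.8
t14.02 pos [604.7 -35.7 271.9] rot [-1.571  0.    -0.417] j [-0.12  0.4   1.29  0.    1.46 -1.27] F [-0.  -0.4 -4. ] M [-0.18 -0.02  0.03] gap 13.8
```

```bash
python3 -m jog '[0,0.5,0,0,0,0, 0,1,0,0,0,0, 0,1.5,0,0,0,0, 0,1.5,0,0,0,0]' && python3 -m jog '[0,0.5,0,0,0,0, 0,1,0,0,0,0, 0,1,0,0,0,0]'  && python3 -m jog '[0,0.5,0,0,0,0, 0,1,0,0,0,0, 0,1,0,0,0,0]'
```

```text
clock: 14.35
eef_pos: [604.7, -35.7, 270.6]
eef_rot: [-1.571, 0.0, -0.417]
wrist_force: [-0.8, -1.0, -3.2]
finger_gap: 13.3
clock: 14.6
eef_pos: [604.7, -35.7, 269.6]
eef_rot: [-1.571, 0.0, -0.417]
wrist_force: [1.0, -1.0, -2.9]
finger_gap: 13.5
clock: 14.85
eef_pos: [604.8, -35.6, 269.1]
eef_rot: [-1.571, -0.001, -0.416]
wrist_force: [-1.4, -0.3, 1.9]
finger_gap: 13.8
```

```bash
python3 -m jog '[0,0.2,0,0,2,0, 0,0.4,0,0,4,0, 0,0.4,0,0,6,0, 0,0.4,0,0,8,0, 0,0.4,0,0,10,0, 0,0.4,0,0,12,0, 0,0.4,0,0,14,0, 0,0.4,0,0,16,0, 0,0.4,0,0,18,0, 0,0.4,0,0,20,0]' && python3 -c "
from h import *
st()"
```

```text
clock: 15.68
eef_pos: [604.8, -35.9, 269.1]
eef_rot: [-1.571, -0.001, -0.767]
wrist_force: [-2.6, -1.8, 4.4]
finger_gap: 13.8
t15.68 pos [604.8 -35.9 269.1] rot [-1.571e+00 -1.000e-03 -7.670e-01] j [-0.12  0.4   1.29 -0.    1.45 -0.92] F [-2.6 -1.8  4.4] M [-0.59  0.61  0.24] gap 13.8
```

```bash
python3 -m jog '[0,0,-0.4,0,2,0, 0,0,-0.4,0,4,0, 0,0,-0.4,0,6,0, 0,0,-0.4,0,8,0, 0,0,-0.4,0,10,0, 0,0,-0.4,0,12,0, 0,0,-0.4,0,14,0, 0,0,-0.4,0,15,0]' && python3 -c "
from h import *
st()"
```

```text
clock: 16.35
eef_pos: [604.6, -36.0, 269.1]
eef_rot: [-1.57, -0.001, -1.029]
wrist_force: [-1.5, -0.6, 5.2]
finger_gap: 13.5
t16.35 pos [604.6 -36.  269.1] rot [-1.570e+00 -1.000e-03 -1.029e+00] j [-0.12  0.4   1.29 -0.    1.45 -0.66] F [-1.5 -0.6  5.2] M [-0.3   0.39  0.14] gap 13.5
```

Seated and turning at about 0.15 N m. From here I'll take smaller steps towards the stop.

```bash
for i in 1; do python3 -m jog '[0,0,0,0,1.5,0, 0,0,0,0,3,0, 0,0,0,0,4.5,0, 0,0,0,0,6,0, 0,0,0,0,7.5,0, 0,0,0,0,8,0]' && python3 -c "
from h import *
st()"; python3 -m jog '[0,0,0,0,1.5,0, 0,0,0,0,3,0, 0,0,0,0,4.5,0, 0,0,0,0,5,0]' && python3 -c "
from h import *
st()"; done
```

```text
clock: 16.85
eef_pos: [604.6, -36.0, 269.1]
eef_rot: [-1.57, -0.001, -1.168]
wrist_force: [-1.1, -1.1, 6.7]
finger_gap: 13.8
t16.85 pos [604.6 -36.  269.1] rot [-1.570e+00 -1.000e-03 -1.168e+00] j [-0.12  0.4   1.29 -0.    1.45 -0.52] F [-1.1 -1.1  6.7] M [-0.26  0.59  0.16] gap 13.8
clock: 17.18
eef_pos: [604.6, -36.0, 269.1]
eef_rot: [-1.57, -0.001, -1.255]
wrist_force: [-2.5, -1.1, 6.5]
finger_gap: 13.8
t17.18 pos [604.6 -36.  269.1] rot [-1.570e+00 -1.000e-03 -1.255e+00] j [-0.12  0.4   1.29 -0.    1.45 -0.44] F [-2.5 -1.1  6.5] M [-0.32  0.62  0.19] gap 13.8
```

```bash
for i in 1; do python3 -m jog '[0,-0.2,0,0,1.5,0, 0,-0.2,0,0,3,0, 0,-0.2,0,0,4.5,0, 0,-0.2,0,0,5,0]' && python3 -c "
from h import *
st()"; python3 -m jog '[0,0,0,0,1.5,0, 0,0,0,0,3,0, 0,0,0,0,4.5,0, 0,0,0,0,5,0]' && python3 -c "
from h import *
st()"; done
```

```text
clock: 17.52
eef_pos: [604.5, -36.0, 269.1]
eef_rot: [-1.57, -0.0, -1.342]
wrist_force: [-1.8, -0.8, 5.1]
finger_gap: 13.8
t17.52 pos [604.5 -36.  269.1] rot [-1.57  -0.    -1.342] j [-0.12  0.4   1.29 -0.    1.45 -0.35] F [-1.8 -0.8  5.1] M [-0.33  0.57  0.21] gap 13.8
clock: 17.85
eef_pos: [604.5, -36.0, 269.1]
eef_rot: [-1.57, -0.0, -1.43]
wrist_force: [-2.4, 0.1, 4.8]
finger_gap: 13.9
t17.85 pos [604.5 -36.  269.1] rot [-1.57 -0.   -1.43] j [-0.12  0.4   1.29 -0.    1.45 -0.26] F [-2.4  0.1  4.8] M [-0.37  0.67  0.13] gap 13.9
```

```bash
for i in 1; do python3 -m jog '[0,0,0,0,1.5,0, 0,0,0,0,3,0, 0,0,0,0,4.5,0, 0,0,0,0,5,0]' && python3 -c "
from h import *
st()"; python3 -m jog '[0,0,0,0,1.5,0, 0,0,0,0,3,0, 0,0,0,0,4,0, 0,0,0,0,4,0]' && python3 -c "
from h import *
st()"; done
```

```text
clock: 18.18
eef_pos: [604.5, -36.0, 269.1]
eef_rot: [-1.57, -0.0, -1.517]
wrist_force: [-3.1, -2.0, 4.7]
finger_gap: 13.6
t18.18 pos [604.5 -36.  269.1] rot [-1.57  -0.    -1.517] j [-0.12  0.4   1.29 -0.    1.45 -0.17] F [-3.1 -2.   4.7] M [-0.33  0.7   0.12] gap 13.6
clock: 18.52
eef_pos: [604.5, -36.0, 269.1]
eef_rot: [-1.57, -0.0, -1.586]
wrist_force: [-2.9, -1.6, 6.1]
finger_gap: 13.4
t18.52 pos [604.5 -36.  269.1] rot [-1.57  -0.    -1.586] j [-0.12  0.4   1.29 -0.    1.45 -0.1 ] F [-2.9 -1.6  6.1] M [-0.27  0.66  0.13] gap 13.4
```

```bash
for i in 1; do python3 -m jog '[0,0,0,0,1.5,0, 0,0,0,0,3,0, 0,0,0,0,4,0, 0,0,0,0,4,0]' && python3 -c "
from h import *
st()"; python3 -m jog '[0,0,0,0,1.5,0, 0,0,0,0,3,0, 0,0,0,0,4,0, 0,0,0,0,4,0]' && python3 -c "
from h import *
st()"; done
```

```text
clock: 18.85
eef_pos: [604.5, -36.0, 269.1]
eef_rot: [-1.57, -0.0, -1.656]
wrist_force: [-3.0, -1.4, 5.3]
finger_gap: 13.4
t18.85 pos [604.5 -36.  269.1] rot [-1.57  -0.    -1.656] j [-0.12  0.4   1.29 -0.    1.45 -0.03] F [-3.  -1.4  5.3] M [-0.28  0.74  0.25] gap 13.4
clock: 19.18
eef_pos: [604.5, -35.9, 269.1]
eef_rot: [-1.57, -0.0, -1.725]
wrist_force: [-2.4, -2.2, 5.3]
finger_gap: 13.9
t19.18 pos [604.5 -35.9 269.1] rot [-1.57  -0.    -1.725] j [-0.12  0.4   1.29 -0.    1.45  0.03] F [-2.4 -2.2  5.3] M [-0.23  0.67  0.74] gap 13.9
```

```bash
python3 -m jog '[0,0,0,0,1,0, 0,0,0,0,2,0, 0,0,0,0,2,0, 0,0,0,0,2,0]' && python3 - <<'E'
from h import *
st()
P={n:manip.camera(n) for n in('side','top')}
a=P['side']['img'][140:230,220:330]
cv2.imwrite('pics/stop.png',cv2.resize(a,(733,600),interpolation=cv2.INTER_CUBIC)[:,:,::-1])
E
```

```text
clock: 19.52
eef_pos: [604.5, -35.9, 269.2]
eef_rot: [-1.57, -0.0, -1.759]
wrist_force: [-2.6, -1.7, 5.7]
finger_gap: 14.1
t19.52 pos [604.5 -35.9 269.2] rot [-1.57  -0.    -1.759] j [-0.12  0.4   1.29 -0.    1.45  0.07] F [-2.6 -1.7  5.7] M [-0.28  0.65  0.83] gap 14.1
```

View pics/stop.png

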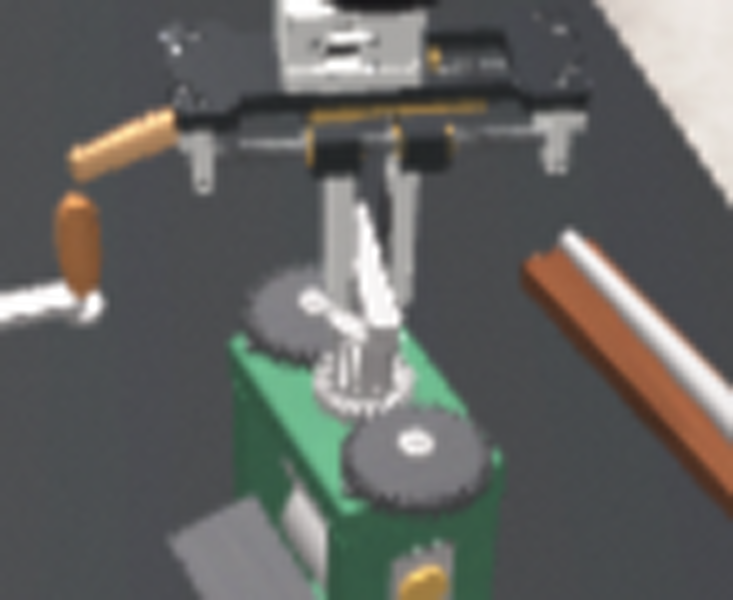

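```bash
python3 -m jog '[0,0,0,0,-1.5,0, 0,-0.5,0,0,-3,0, 0,-0.8,0,0,-3,0, 0,-0.8,0,0,-3,0]' && python3 -c "
from h import *
st()"
```

```text
clock: 19.95
eef_pos: [604.4, -35.9, 269.2]
eef_rot: [-1.571, -0.0, -1.708]
wrist_force: [-1.3, -1.6, 1.0]
finger_gap: 13.9
t19.95 pos [604.4 -35.9 269.2] rot [-1.571 -0.    -1.708] j [-0.12  0.4   1.29 -0.    1.45  0.02] F [-1.3 -1.6  1. ] M [-0.27  0.35  0.55] gap 13.9
```

```bash
python3 -m jog '[0,0,0,0,-1,0, 0,0,0,0,-2,0, 0,0,0,0,-2,0, 0,0,0,0,-2,0]' && python3 -c "
from h import *
st()"
```

```text
clock: 20.28
eef_pos: [604.4, -36.0, 269.1]
eef_rot: [-1.571, 0.0, -1.673]
wrist_force: [-1.2, -2.0, -0.5]
finger_gap: 13.6
t20.28 pos [604.4 -36.  269.1] rot [-1.571  0.    -1.673] j [-0.12  0.4   1.29 -0.    1.45 -0.02] F [-1.2 -2.  -0.5] M [-0.29  0.42  0.22] gap 13.6
```

```bash
python3 -m jog '[0,0,0,0,-0.7,0, 0,0,0,0,-1,0, 0,0,0,0,-1,0]' - 10 && python3 -c "
from h import *
st()" && python3 -m jog '[0,0,0,0,0,0, 0,0,0,0,0,0, 0,0,0,0,0,0, 0,0,0,0,0,0,0,0,0,0,0,0,0,0,0,0,0,0]' 40 && python3 - <<'E'
from h import *
st()
P={n:manip.camera(n) for n in('side','top')}
a=P['side']['img'][140:230,220:330]
cv2.imwrite('pics/rel.png',cv2.resize(a,(733,600),interpolation=cv2.INTER_CUBIC)[:,:,::-1])
E
```

```text
clock: 20.53
eef_pos: [604.5, -35.9, 269.2]
eef_rot: [-1.571, 0.0, -1.655]
wrist_force: [-0.5, -0.9, -1.9]
finger_gap: 14.0
t20.53 pos [604.5 -35.9 269.2] rot [-1.571  0.    -1.655] j [-0.12  0.4   1.29  0.    1.45 -0.04] F [-0.5 -0.9 -1.9] M [-0.17  0.09 -0.01] gap 14.0
clock: 21.03
eef_pos: [604.5, -35.9, 269.3]
eef_rot: [-1.571, 0.0, -1.656]
wrist_force: [0.3, 0.0, -0.2]
finger_gap: 39.9
t21.03 pos [604.5 -35.9 269.3] rot [-1.571  0.    -1.656] j [-0.12  0.4   1.29  0.    1.45 -0.03] F [ 0.3  0.  -0.2] M [-0.04  0.05 -0.  ] gap 39.9
```

View pics/rel.png

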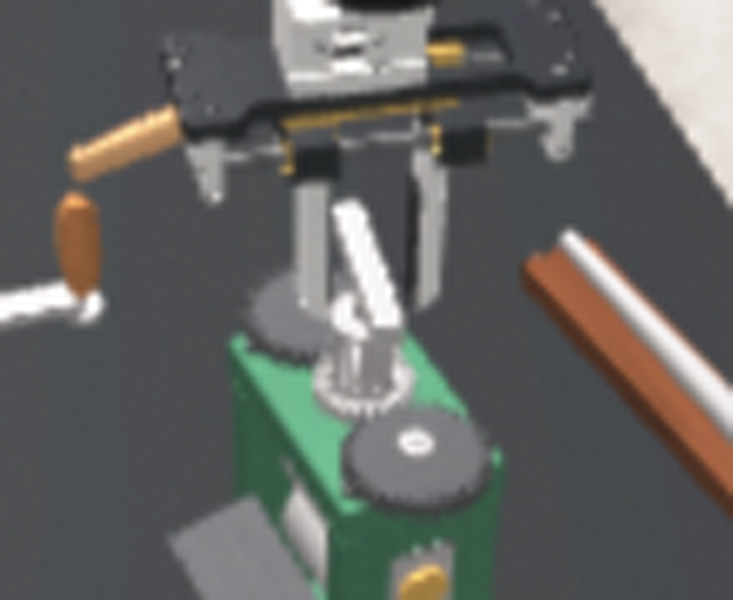

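```bash
python3 -m jog '[0,-5,0,0,0,0, 0,-15,0,0,0,0, 0,-30,0,0,0,0, 0,-60,0,0,0,0, 0,-90,0,0,0,0, 0,-100,0,0,0,0]' && python3 -m jog '[0,0,-30,0,0,0, 0,0,-70,0,0,0, 0,0,-110,0,0,0, 0,0,-140,0,0,0,0,0,-140,0,0,0,0,0,-140,0,0,0]' && python3 - <<'E'
from fit import *
st()
P={n:manip.camera(n) for n in('side','top')}
a=P['side']['img'][150:220,235:325];b=P['top']['img'][140:210,240:330]
cv2.imwrite('pics/fin.png',np.hstack([cv2.resize(i,(400,311),interpolation=cv2.INTER_CUBIC) for i in(a,b)])[:,:,::-1])
save(P['top'],'top_fin.png'); save(P['side'],'side_fin.png')
for n,p in P.items():
    print(n,'bar',proj(p,[604.5,-36,264]),'mouth',proj(p,[604.5,-36,206]))
    for t in('key_bar','key_mouth','crank_mid','mallet_mid','burstand_mid'):
        print(t,[(np.round(q['xy'],1).tolist(),round(q['score'],2)) for q in manip.tip_of(t,p)[:2]])
E
```

```text
clock: 21.63
eef_pos: [604.7, -36.0, 374.9]
eef_rot: [-1.564, -0.0, -1.656]
wrist_force: [-0.5, 0.3, 1.2]
finger_gap: 39.8
clock: 22.13
eef_pos: [464.3, -24.0, 370.6]
eef_rot: [-1.568, -0.0, -1.656]
wrist_force: [0.2, -0.8, 0.0]
finger_gap: 39.9
t22.13 pos [464.3 -24.  370.6] rot [-1.568 -0.    -1.656] j [-0.13  0.03  1.5  -0.    1.6  -0.05] F [ 0.2 -0.8  0. ] M [-0.07  0.09  0.01] gap 39.9
side bar [274.2309018  180.87014012] mouth [273.80506656 194.74008802]
key_bar [([273.4, 182.5], 0.79), ([251.3, 155.8], 0.55)]
key_mouth [([275.7, 194.1], 0.75), ([275.4, 195.7], 0.56)]
crank_mid [([218.3, 187.5], 0.8), ([271.4, 196.5], 0.59)]
mallet_mid [([252.0, 153.7], 0.82)]
burstand_mid []
top bar [285.05634553 166.75152221] mouth [283.99091311 170.64176892]
key_bar [([284.0, 168.7], 0.72)]
key_mouth [([285.4, 171.4], 0.71)]
crank_mid [([182.0, 221.8], 0.92)]
mallet_mid [([130.1, 164.2], 0.62)]
burstand_mid [([420.9, 160.2], 0.6)]
```

View pics/fin.png

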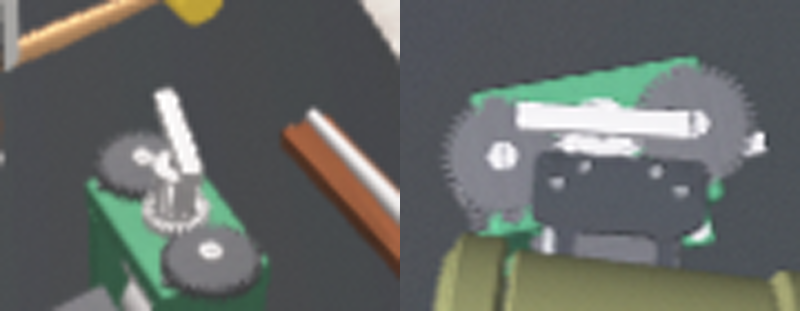

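View pics/top_fin.png

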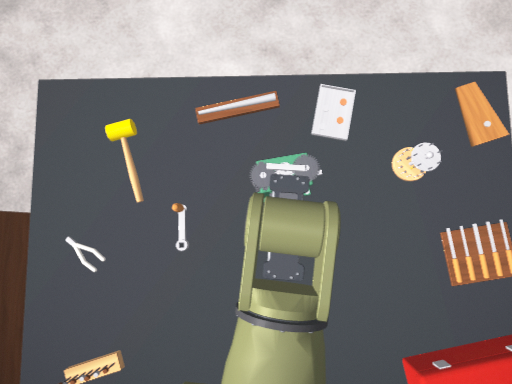

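```bash
python3 -c "
from h import *
st();print(manip.sign_off())"
```

```text
t22.73 pos [465.1 -24.1 369.1] rot [-1.571 -0.    -1.656] j [-0.13  0.04  1.5  -0.    1.6  -0.05] F [ 0.4 -0.2  0.9] M [-0.07  0.07 -0.03] gap 39.8
the job is handed in; nothing more can be done
None
```

The T-key is on the spindle, fully home and upright. I turned it clockwise to the stop, released it and handed the job in at 22.7 s; sign-off gives no verdict.

- **Seating:** I pressed with about 8 N at most while turning the key slowly. The socket found the square at a bar angle of about -24° and slid freely down to the expected seat height (TCP at 269.1 mm), well under the 30 N limit.
- **Turning:** It went round at about 0.15–0.25 N m. After about 75° of gripper turn, including the socket's play, the moment rose to 0.74 N m, and a further 2° brought it to 0.83 N m. I took that as the solid stop. I then turned the gripper back about 6°, which is about the play in the socket and the give in the grip. The resisting moment fell to zero without reversing, so the spindle should not have moved back.
- **Last checks:** The final pictures show the key upright at home height, with the bar centre within about 1 px of where it should be. The gripper was clear and the wrist force near zero. The crank, mallet and bur stand look unmoved.
- **Disagreements:**
    - The two cameras differed by 2–4 mm on the spindle position. I made up for that by shifting the key towards the wrist-force readings during seating.
    - The networks first mistook the crank and the mill for the key in the top view.
    - In the last look they missed the bur stand in the side view and were 3 to 5 px off their first readings for the bystanders in the top view.
    - The roll gap itself cannot be seen in the pictures, so the stop rests on the moment readings alone.

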